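# Slide a board carrier under the hold-down spring of a test jig

## Task

Slide the black circuit-board carrier along the channel of the test jig until it is fully home against the end stop. The sprung bed holds it too high to go under the bridge, so press it down hard with the fingertips and, still pressing, push it forward so that its nose passes under the bridge and under the leaf spring. Do not pick the carrier up, do not lift the leaf spring by hand, leave the other things on the bench alone, and finish with the hand clear.

Things in the scene. Friction and masses are not known exactly. Their poses are not given: they have to be found in the camera images.
- jig: Test jig, fixed. Origin on the bench surface; x axis = travel of the carrier (in), y across, z up. Aluminium plate 250 x 110 x 12 mm from x = -145 to 105 mm. Two grey rails along x, 8 mm thick, inner faces at y = -35 and 35 mm, tops 30 mm above the bench. A bridge bar crosses the channel at x = 25 to 37 mm, the end stop stands at x = 87 mm.
- bridge (a point): Lower front edge of the bridge bar, on the channel's centre line, 30.5 mm above the bench, facing the carrier's nose. The bar is 12 mm thick along x; its top, with clamp and screws, is 48 mm above the bench.
- stop (a point): Centre of the end stop's face, 25 mm above the bench, at jig x = 87 mm. The stop's top is 38 mm above the bench. The carrier is home when its nose touches this face: carrier origin at jig x = 22 mm.
- carrier: Loose black carrier, 130 (x) x 66 (y) mm, 0.2 kg, on the sprung bed, x axis along jig x. Origin: centre of underside, at first 22 mm above the bench at jig x = -75 to -45 mm. Nose part x = -14 to 65 mm, 12 mm high: top at 34 mm, 3.5 mm too high for the bridge; 28 mm when pressed down. A rib across, x = -22 to -14 mm, is 22 mm high. Behind it is the rear pad.
- pad (a point): Point on the carrier's flat ribbed rear pad, on its centre line, 18 mm behind the rear face of the rib. The pad (43 x 66 mm, 8 mm above the carrier's underside) is 30 mm above the bench at first, 24 mm when pressed fully down. Press here with closed fingertips and push the rib's rear face. When the carrier is home the pad point is at jig x = -18 mm.
- bed (a joint): Sprung bed plate under the carrier, 222 x 60 mm, moves straight down without tilting: 0 = up, 0.006 m = fully down. It starts to move at about 5 N of pressing on the carrier and is fully down at about 13 N.
- leaf (a joint): Leaf spring, 42 mm long, 18 mm wide, fixed on the bridge, sloping down behind it along jig x to its tip at jig x = 75 mm, 23 mm above the bench. Angle in rad: 0 = at rest, positive = tip lifted. The carrier under it lifts it about 0.12 to 0.2; it then presses on the carrier with about 4 N.
- tape: Bystander: roll of clear tape lying flat, 54 mm diameter, 16 mm high; origin at the centre of its underside.
- glue: Bystander: small upright glue jar, 32 mm diameter, 85 mm tall; origin at the centre of its underside.
- driver: Bystander: screwdriver lying on the bench, 160 mm long; origin on its underside.
Mind the look-alikes: they are no part of the job. Leave any orange or pink look-alike of the carrier alone.

How it is judged (in metres and radians):
On the way, in this order (a step that is already met when the one before it is completed fails the run):
1. the carrier is pressed down on its bed by the fingers and its nose is entering under the bridge (value of joint bed above 0.003 m and contact force between the fingers and carrier above 3 N and x of carrier in the frame of jig between -0.037 and 0.005 m).
2. the carrier is home against the end stop, under the leaf spring (x of carrier in the frame of jig above 0.018 m and value of joint leaf above 0.07 rad), for 0.1 s.
At the end, for the whole second after the job is handed in: the carrier lies at rest in the channel, within 4 mm of the end stop, level, held down under the bridge and with the leaf spring resting on it (lifted at least 0.07 rad) (all of step 2 and x of carrier in the frame of jig below 0.026 m and z of carrier in the frame of jig below 0.0215 m and angle between carrier's own z axis and vertical below 0.05 rad and linear speed of carrier below 0.01 m/s); the robot touches nothing.
It fails at once if the carrier is picked up or tipped (more than 8 mm above its bed, or 0.2 rad) (z of carrier in the frame of jig above 0.03 m or angle between carrier's own z axis and vertical above 0.2 rad).
It fails at once if the leaf spring is lifted by something other than the carrier (value of joint leaf above 0.35 rad or (value of joint leaf above 0.05 rad and x of carrier in the frame of jig below -0.028 m)).
It fails at once if a bystander is moved more than 25 mm (distance of any of tape, glue, driver from where it was at the start of the episode above 0.025 m).
It also fails if it takes over 35 s, if anything falls off the work surface, if the arm or the gripper's body presses on something with over 40 N, if the wrist force passes 120 N, or if a joint passes its speed limit or range.

## Robot

A 6-joint arm with a two-finger parallel gripper is mounted at the origin on the work surface. World frame = base frame: x ahead of the robot, y to its left, z up, the work surface at z = 0. Lengths are in mm, angles in rad, forces in N, time in s.
With the tool pointing down it reaches from about 400 to 825 mm from the base axis. Payload 7 kg.
Tool frame: the origin (TCP) lies at the very end of the fingers, on their centre line; the grasp point (between the pads) lies 19 mm behind it; z points along the fingers, y is the line along which they close (so a half turn about z gives the same grasp; the last joint's range is limited). The gripper opens to 88 mm and grips with 3 to 60 N. Pads are 19 mm wide; open, the fingers measure 130 mm over their backs; the gripper's body (78 mm by 193 mm) begins 47 mm behind the grasp point.
Start: joints at [-0.989, 0.359, 0.012, 0, -1.224, -0.288], TCP at [195.448, -646.061, 186.961] pointing down, gripper open.
Joint ranges: [-3.07, 3.07], [-1.43, 2.12], [-1.02, 1.25], [-3.03, 1.67], [-3.05, -0], [-3.03, 3.03]. Speed limits (rad/s): [2.39, 2.39, 3.01, 3.14, 3.14, 3.14].

## Interface

Orientations are given as a unit quaternion [x, y, z, w].
In Python, from plant import bot gives the robot as it stands. Calls block until the motion is done:
- bot.move_ptp(position, orientation): joint-space move of the TCP to a pose.
- bot.line_to(position, velocity=150, ori=None): straight line of the TCP; ori=None keeps the orientation; velocity is the mean speed in mm/s.
- bot.move_joints(angles): joint-space move.
- bot.move_gripper(opening, force=None): finger opening in mm; force is the grip in N (None keeps the last); returns when the fingers have stopped.
- bot.pause(seconds).
- bot.solve_ik(position, orientation): joint angles nearest the present ones, or None.
- bot.read_state(): the state.
- bot.camera(name): name is "side" or "top"; returns the picture (480x640x3 uint8, red, green, blue); there is no depth.
- bot.get_calibration(name): a dict with "fx", "fy", "cx", "cy" (pixels), "distortion" ([k1, k2, p1, p2, k3] as OpenCV has them; the pictures are not rectified), "view" (4x4, takes a point from world to camera coordinates). Camera axes: x right, y up, looking along -z (the intrinsics and any distortion apply to the point x, -y, -z); pixel columns grow to the right and rows downward; lengths in mm; the calibration is good to about 2 mm. A picture is of the moment at which its call begins. get_calibration takes no time and is no camera call.
A pose or a line that the arm cannot do raises bot.Unreachable and nothing moves.
- bot.close_job(): hands the job in; it is judged then, once.
The state is a dict: "t": time; "joint_pos": joint angles; "qvel": joint speeds; "tau": joint torques, N m; "tcp_pos": TCP position; "eef_rot": TCP orientation; "contact_force": force on the tool from outside, world axes, zero at the start; "moment": the same for the moment, N m; "width": finger opening in mm; "finger_force": force on a finger pad.
Only numpy, scipy, OpenCV 4.12 (cv2) and the standard library are available. Lean on these libraries where they do the work, as an engineer would, in place of code of your own. Each camera call takes 0.05 s, during which the arm holds its last target. There are 200 camera calls.

## Working session

There is one attempt and no reset: what is moved stays moved. The work goes in short steps, each a Python script; the robot and the scene stay as the last script left them, time stands still between calls to the robot, and variables do not carry over. Pictures are saved under pics/ and viewed, at most 10 in all, crops included, and the job is handed in when it is done.

```bash
mkdir -p pics; ls
python3 - <<'E'
from plant import bot
import cv2
for n in("top","side"):
    cv2.imwrite(f"pics/{n}0.png",bot.camera(n)[:,:,::-1]); c=bot.get_calibration(n); print(n,{k:(v if k!="view" else [list(r) for r in v]) for k,v in c.items()})
s=bot.read_state();print(s["t"],s["eef_rot"],s["width"],s["contact_force"])
E
```

```text
pics
top {'fx': 569.7129500110194, 'fy': 569.7129500110194, 'cx': 329.6018896697088, 'cy': 239.14887409752126, 'distortion': array([0.01994267, 0.        , 0.        , 0.        , 0.        ]), 'view': [[np.float64(0.020665814884792362), np.float64(-0.9997716059562889), np.float64(0.005446101241282005), np.float64(60.57763907542778)], [np.float64(0.995833279411558), np.float64(0.02106772650351681), np.float64(0.08872559110197223), np.float64(-544.59487874379)], [np.float64(-0.08882006367690162), np.float64(0.0035898222178560903), np.float64(0.9960412187579767), np.float64(-1043.3944794902634)], [np.float64(0.0), np.float64(0.0), np.float64(0.0), np.float64(1.0)]]}
side {'fx': 557.2904220963246, 'fy': 557.2904220963246, 'cx': 312.7040528814116, 'cy': 238.16664560912298, 'distortion': array([-0.00785674,  0.        ,  0.        ,  0.        ,  0.        ]), 'view': [[np.float64(-0.9533288329991076), np.float64(-0.30156820978135296), np.float64(-0.014857692345373947), np.float64(544.0193380591975)], [np.float64(0.21519973204536783), np.float64(-0.7131665055356803), np.float64(0.6671451196775919), np.float64(-93.95562594183448)], [np.float64(-0.21178576793581247), np.float64(0.6328113069717516), np.float64(0.7447795903947301), np.float64(-811.5294101466745)], [np.float64(0.0), np.float64(0.0), np.float64(0.0), np.float64(1.0)]]}
0.1 [-1.46336879e-01  9.89234538e-01  7.14202307e-04 -1.92617896e-04] 87.75856441963533 [-0.00601922 -0.65060497 -0.81114558]
```

View pics/top0.png

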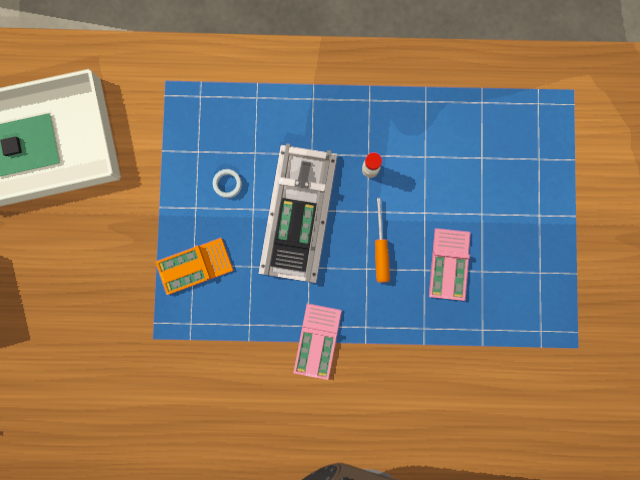

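View pics/side0.png

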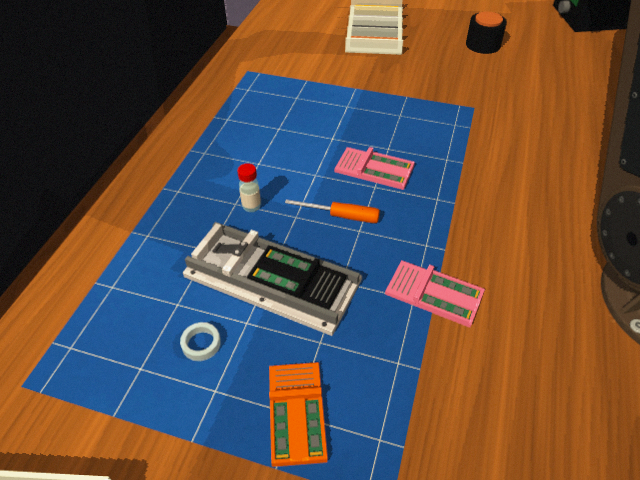

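Candidates in the top view: the black carrier at (294,232), pink ones at (318,342) and (450,265), and an orange one at (194,266). I choose the black one, which sits in the jig channel. The bridge is at about (303,183). The tape is at (227,183), the glue at (372,165) and the driver at (381,245). Next is one close crop.

Run:
```python
import cv2
t=cv2.imread("pics/top0.png")[135:295,245:350]; s=cv2.imread("pics/side0.png")[215:335,175:370]
t=cv2.resize(t,None,fx=3.7,fy=3.7,interpolation=cv2.INTER_CUBIC)
s=cv2.resize(s,None,fx=2.1,fy=2.1,interpolation=cv2.INTER_CUBIC)
import numpy as np
o=np.zeros((592,798,3),np.uint8);o[:t.shape[0],:t.shape[1]]=t;o[:s.shape[0],389:389+s.shape[1]]=s[:,:409]
cv2.imwrite("pics/crop0.png",o)
```

```text
(no output)
```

View pics/crop0.png

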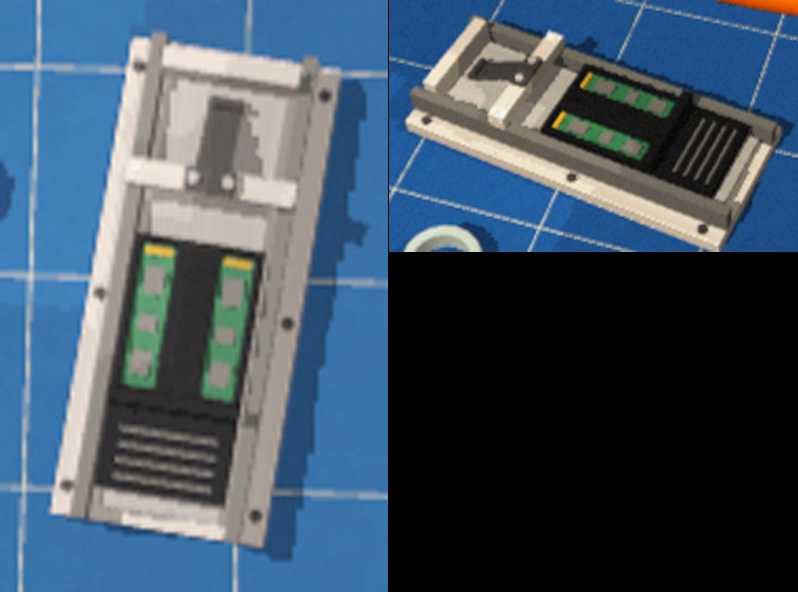

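The crop confirms the black carrier in the channel, with its ribbed pad to the rear (crop (165,455)), bridge ahead and leaf spring behind the bridge. The plate corners are at about (50,514), (264,549), (340,70) and (132,37), and the nose edge runs (138,234)–(265,250).

```bash
cat > h.py <<'E'
import cv2, numpy as np
from plant import bot
def ray(name,px,z):
    c=bot.get_calibration(name); K=np.array([[c["fx"],0,c["cx"]],[0,c["fy"],c["cy"]],[0,0,1]])
    V=np.array(c["view"],float); u=cv2.undistortPoints(np.array(px,float).reshape(-1,1,2),K,np.array(c["distortion"])).reshape(-1,2)
    d=np.c_[u[:,0],-u[:,1],-np.ones(len(u))]@V[:3,:3]; o=-V[:3,:3].T@V[:3,3]
    return o+d*((z-o[2])/d[:,2])[:,None]
E
python3 - <<'E'
from h import *
np.set_printoptions(precision=1,suppress=True)
T=lambda p:(np.array(p,float)+.5)/3.7-.5+[245,135]
S=lambda p:(np.array(p,float)-[389,0]+.5)/2.1-.5+[175,215]
P=ray("top",T([(50,514),(264,549),(340,70),(132,37)]),12)
print(P); print([np.linalg.norm(P[i]-P[(i+1)%4]) for i in range(4)])
d=(P[2]+P[3]-P[0]-P[1])[:2]; yaw=np.arctan2(d[1],d[0]); x=np.array([np.cos(yaw),np.sin(yaw)]);y=np.array([-x[1],x[0]])
org=P.mean(0)[:2]+20*x
print("yaw",yaw,"org",org)
J=lambda Q:np.c_[(Q[:,:2]-org)@x,(Q[:,:2]-org)@y]
print("nose",J(ray("top",T([(138,234),(265,250)]),34)).tolist()); print("rear",J(ray("top",T([(97,483),(222,505)]),30)).tolist())
print("bridge front top z48",J(ray("top",T([(128,182),(296,208)]),48)).tolist())
print("rib front top z44",J(ray("top",T([(110,403),(240,421)]),44)))
print("side: plate near corners z12",J(ray("side",S([(407,124),(720,247)]),12)).tolist(),"expect (105,55),(-145,55)")
print("side carrier nose z34 far/near",J(ray("side",S([(586,67),(543,130)]),34)).tolist())
print("side carrier rear far/near",J(ray("side",S([(750,121),(712,193)]),30)).tolist())
print("screws",J(ray("top",T([(66,485),(256,516),(325,96),(139,65),(99,294),(288,324)]),12)).tolist())
for n,p in(("tape",(227,183)),("glue",(372,170)),("driver",(381,245))):print(n,ray("top",[p],10))
E
```

```text
[[476.4 205.1  12. ]
 [460.9  95.8  12. ]
 [709.5  62.   12. ]
 [724.5 170.3  12. ]]
[np.float64(110.35130877052178), np.float64(250.8883307096465), np.float64(109.35406575359154), np.float64(250.51885230021387)]
yaw -0.13704559718442336 org [612.6 130.6]
nose [[0.7055376479392448, 32.380757707447415], [2.7834898868490883, -32.17763685787557]]
rear [[-126.31574115728888, 32.34636732601666], [-127.34845363438795, -31.264944834093015]]
bridge front top z48 [[23.696773305009312, 40.15384483695171], [23.999362813413484, -44.6689630262518]]
rib front top z44 [[-86.5  31.1]
 [-85.2 -34. ]]
side: plate near corners z12 [[102.32431917712073, 57.072539638057535], [-145.19262920499378, 56.603417083570086]] expect (105,55),(-145,55)
side carrier nose z34 far/near [[-0.08101848773916706, -29.00680934483437], [-0.5418066108284022, 34.535986216867755]]
side carrier rear far/near [[-126.7109749202539, -35.8265512390304], [-127.68269888968611, 30.966594018811655]]
screws [[-129.30708554605243, 49.61717179761936], [-129.6756288122707, -48.48527322715826], [90.54914117535118, -49.138047448456604], [91.38481686346844, 48.669809263553155], [-29.923789826872067, 49.314284840503895], [-29.924663317348234, -49.008807727188454]]
tape [[648.1 270.2  10. ]]
glue [[679.4  -6.7  10. ]]
driver [[535.4 -25.8  10. ]]
```

Everything agrees with the given sizes: plate 250×110, screws symmetric, and nose at about 1 and rear at about -127, so the carrier is at jig x ≈ -63. Moving now: close the gripper, go above the pad, then press down in steps.

```bash
cat >> h.py <<'E'
yaw=-0.137; org=np.array([612.6,130.6]); ex=np.array([np.cos(yaw),np.sin(yaw)]); ey=np.array([-ex[1],ex[0]])
a=(np.pi+yaw)/2; Q=[np.cos(a),np.sin(a),0,0]
W=lambda x,y,z:list(org+x*ex+y*ey)+[z]
def F(s):f=np.array(s["contact_force"]);return np.round([f[:2]@ex,f[:2]@ey,f[2]],1)
def tcp(s):p=np.array(s["tcp_pos"]);return np.round([(p[:2]-org)@ex,(p[:2]-org)@ey,p[2]],1)
E
python3 - <<'E'
from h import *
bot.move_gripper(0,20)
bot.move_ptp(W(-102,0,130),Q)
bot.line_to(W(-102,0,45),100); s=bot.read_state(); print(s["t"],F(s),tcp(s),s["width"]); b=F(s)
cv2.imwrite("pics/side1.png",bot.camera("side")[190:350,160:400,::-1].repeat(3,0).repeat(3,1))
for z in np.arange(33,19,-1.):
    bot.line_to(W(-102,0,z),20); s=bot.read_state(); print(z,F(s)-b,tcp(s))
    if (F(s)-b)[2]>22: break
print(s["t"])
E
```

```text
5.5167 [ 0.1  0.1 -0.2] [-101.6    0.3   45.5] 0.4708967431282199
33.0 [-0.1 -0.5  0.9] [-102.   -0.   33.]
32.0 [ 0.1 -0.1  0.3] [-102.   -0.   32.]
31.0 [-0.7  0.2 -0.4] [-102.   -0.   31.]
30.0 [ 0.  -0.7  0. ] [-102.    -0.    29.9]
29.0 [-0.6  1.   0.1] [-102.    -0.    28.9]
28.0 [-0.2  0.   0.4] [-102.    -0.    27.9]
27.0 [ 0.6 -0.4  0.3] [-102.    -0.    26.9]
26.0 [ 0.   0.6 -0.1] [-1.02e+02 -1.00e-01  2.59e+01]
25.0 [0.3 0.4 0.7] [-102.    -0.    24.9]
24.0 [-0.5 -0.5 -0.2] [-102.1   -0.    23.9]
23.0 [-0.1 -0.6 -0.3] [-102.    -0.    22.9]
22.0 [-0.5 -0.4  0.5] [-102.1   -0.    21.9]
21.0 [ 0.3 -0.2  0.6] [-102.    -0.    20.9]
20.0 [0.8 0.2 0. ] [-102.1   -0.    19.9]
9.5667
```

View pics/side1.png

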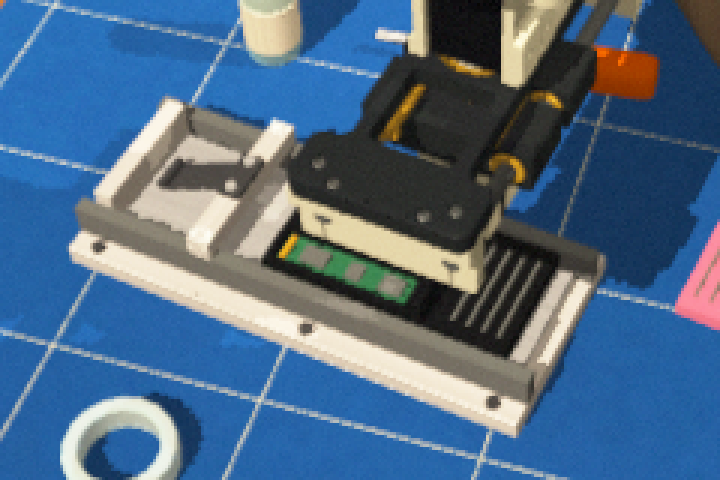

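At z=45 the picture shows the fingers over the carrier, just ahead of the pad's ribs. No force was reported down to z=20, so I'm looking again.

Run:
```python
from h import *
A=bot.camera("side")[190:350,160:400,::-1];B=bot.camera("top")[135:295,245:350,::-1]
cv2.imwrite("pics/both2.png",cv2.resize(np.hstack([A,B]),None,fx=2.3,fy=2.3,interpolation=cv2.INTER_CUBIC))
s=bot.read_state();print(s["t"],F(s),tcp(s),s["eef_rot"],s["finger_force"],s["tau"],s["moment"])
```

```text
9.6667 [0.7 0.1 0.3] [-102.   -0.   20.] [ 6.84504192e-02  9.97654519e-01 -1.30601438e-05 -6.36538880e-06] 0.0 [-2.08463847e-03 -4.55223262e+01  2.13527441e+01  5.04043803e+00
 -8.24324484e-02  6.80525136e-05] [-0.0042473  -0.00285203 -0.01773986]
```

View pics/both2.png

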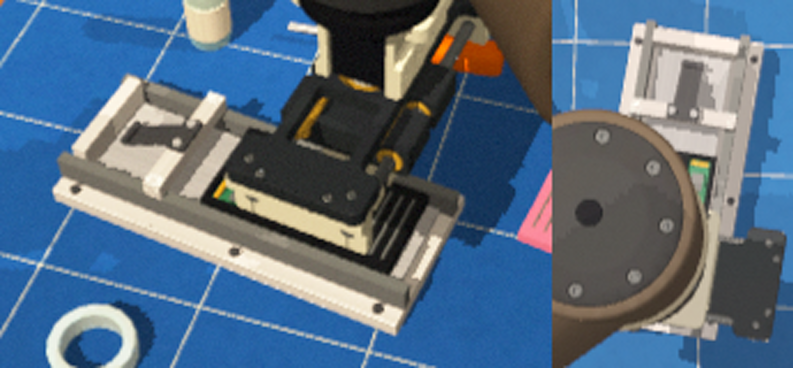

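Run:
```python
from h import *
np.set_printoptions(precision=1,suppress=True)
J=lambda Q:np.c_[(Q[:,:2]-org)@ex,(Q[:,:2]-org)@ey]
for z in(66,86,106,126):print(z,J(ray("side",[(260,277),(316.5,298.7)],z)).tolist())
for z in(150,200,250,300):print(z,J(ray("top",[(261.5,227)],z)),J(ray("top",[(331,237),(317,279),(340,280)],z-100)).tolist())
print(tcp(bot.read_state()))
```

```text
66 [[-31.222359408955935, 48.469180020843645], [-117.82822045947675, 48.937617162327385]]
86 [[-40.338033349364395, 61.38782973363739], [-124.10051451924848, 61.84088749170202]]
106 [[-49.45370728977285, 74.30647944643113], [-130.37280857902013, 74.7441578210766]]
126 [[-58.569381230181186, 87.22512915922485], [-136.64510263879183, 87.64742815045123]]
150 [[-69.7  45.7]] [[-58.73798961026971, -69.70508947848505], [-138.40269831534752, -56.6072110775562], [-133.62890845318947, -98.14648844545077]]
200 [[-74.3  39.2]] [[-63.38668622277007, -70.0436602111835], [-139.21121946745305, -57.57715487413776], [-134.6675464409644, -97.11406361251454]]
250 [[-78.9  32.6]] [[-68.03538283527031, -70.38223094388192], [-140.0197406195586, -58.547098670719336], [-135.7061844287394, -96.08163877957833]]
300 [[-83.4  26.1]] [[-72.68407944777067, -70.72080167658036], [-140.82826177166413, -59.51704246730089], [-136.74482241651438, -95.04921394664211]]
[-102.   -0.   20.]
```

Run:
```python
from h import *
A=cv2.imread("pics/side0.png");B=np.ascontiguousarray(bot.camera("side")[:,:,::-1]);cv2.imwrite("pics/sideraw.png",B)
for n,(x0,x1,y0,y1) in {"pad":(318,335,278,308),"rail/plate":(335,362,285,328),"padrear":(320,340,285,306)}.items():
    r=cv2.matchTemplate(B[y0-10:y1+10,x0-10:x1+10],A[y0:y1,x0:x1],cv2.TM_CCOEFF_NORMED);_,m,_,l=cv2.minMaxLoc(r);print(n,m,l[0]-10,l[1]-10)
D=np.hstack([A[185:315,200:370],B[185:315,200:370]])
cv2.imwrite("pics/cmp.png",cv2.resize(D,None,fx=2.3,fy=4.0,interpolation=cv2.INTER_CUBIC))
```

```text
pad 0.6634851694107056 4 -7
rail/plate 0.9186320304870605 0 0
padrear 0.9514449834823608 0 0
```

View pics/cmp.png

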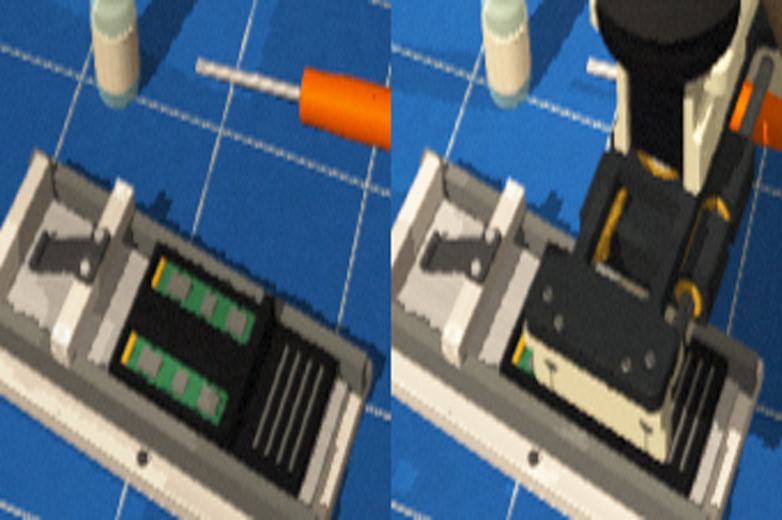

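Comparing the two: bed and carrier have not moved, so the closed fingertips really sit higher than the reported TCP. The body's edge triangulates to z≈126, which also fits. I'll keep going down, guarded by force.

Run:
```python
from h import *
z=20
while z>-25:
    s=bot.read_state(); f=F(s)
    if f[2]>18: break
    z-=2 if f[2]<2 else 1
    bot.line_to(W(-102,0,z),25)
    if f[2]>2: print(z,f,tcp(s))
s=bot.read_state();print(s["t"],z,F(s),tcp(s))
```

```text
-11 [-0.6  0.3  5.1] [-101.8    0.2   -9.7]
-12 [-0.4 -0.1  6.6] [-101.7    0.2  -10.6]
-13 [-2.   0.4  7.3] [-101.7    0.2  -11.5]
-14 [-1.5  0.4  7.6] [-101.7    0.2  -12.4]
-15 [-1.5 -1.1  9.1] [-101.7    0.2  -13.3]
-16 [-3.8 -1.1  9.4] [-101.7    0.2  -14.2]
-17 [-3.2 -0.8 11.2] [-101.7    0.3  -15.1]
-18 [-4.  -0.9 14. ] [-101.7    0.2  -15.8]
15.4667 -18 [-7.3 -2.2 23.1] [-101.7    0.3  -16.1]
```

Contact came at TCP -9.5 (pad at 30) and the bottom at about -16 (pad at 24), so the offset is a consistent 40 mm. The bed is fully down at 23 N. Now I push forward while still pressing.

Run:
```python
from h import *
z=-18.; x=-102
while x<-22:
    x+=8
    bot.line_to(W(x,0,z),40); s=bot.read_state(); f=F(s); print(round(s["t"],1),x,z,f,tcp(s))
    if f[2]<15: z-=.7
    if f[2]>32: z+=.7
    if f[0]<-45 or abs(f[1])>35: break
A=bot.camera("side")[190:350,160:400,::-1];B=bot.camera("top")[135:295,245:350,::-1]
cv2.imwrite("pics/both3.png",cv2.resize(np.hstack([A,B]),None,fx=2.3,fy=2.3,interpolation=cv2.INTER_CUBIC))
```

```text
15.8 -94 -18.0 [-10.7  -0.8  26.2] [-94.5  -0.1 -16.1]
16.2 -86 -18.0 [-10.8  -0.6  27.3] [-86.6  -0.2 -16. ]
16.5 -78 -18.0 [-11.1  -2.2  26.4] [-78.6  -0.2 -15.9]
16.9 -70 -18.0 [-12.5  -1.1  28. ] [-70.6  -0.2 -15.8]
17.2 -62 -18.0 [-11.7  -2.1  27.9] [-62.6  -0.2 -15.7]
17.6 -54 -18.0 [-11.9  -1.6  28. ] [-54.6  -0.2 -15.7]
17.9 -46 -18.0 [-11.5  -1.3  26.7] [-46.6  -0.2 -15.6]
18.3 -38 -18.0 [-12.   -1.5  26.9] [-38.5  -0.2 -15.6]
18.6 -30 -18.0 [-17.6  -1.9  31.7] [-32.   -0.6 -15.6]
19.0 -22 -18.0 [-17.3  -0.9  31.7] [-24.1  -0.7 -15.5]
```

View pics/both3.png

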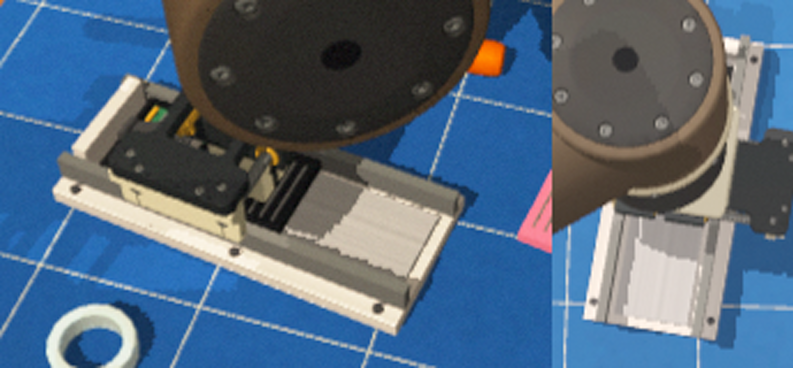

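The carrier is well under the bridge, with its nose near the stop (green at (158,115)). I continue gently until the end stop.

Run:
```python
from h import *
z=-18.; x=-22
while x<-2:
    x+=2
    bot.line_to(W(x,0,z),25); s=bot.read_state(); f=F(s); print(round(s["t"],1),x,f,tcp(s))
    if f[0]<-33: break
A=bot.camera("side")[190:350,160:400,::-1]
cv2.imwrite("pics/s4.png",cv2.resize(A,None,fx=3,fy=3,interpolation=cv2.INTER_CUBIC))
```

```text
19.3 -20 [-19.   -1.   31.8] [-22.4  -0.8 -15.5]
19.6 -18 [-19.1   0.2  32.3] [-20.5  -0.8 -15.5]
19.8 -16 [-18.4  -2.1  32.8] [-18.5  -0.8 -15.5]
20.1 -14 [-18.7  -0.2  32.9] [-16.5  -0.8 -15.5]
20.3 -12 [-22.1   1.4  36.3] [-15.6  -1.  -15.6]
20.6 -10 [-26.4   1.1  37. ] [-14.3  -1.2 -15.5]
20.8 -8 [-25.7   0.7  38.7] [-12.6  -1.4 -15.5]
21.1 -6 [-27.1  -0.2  37.6] [-10.8  -1.6 -15.6]
21.3 -4 [-35.7   2.8  45.2] [-10.8  -1.6 -15.6]
```

View pics/s4.png

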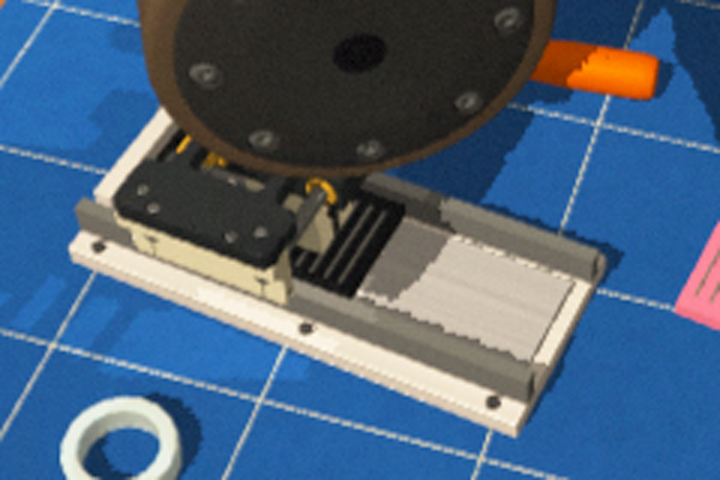

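The force rose sharply at TCP -10.8, so the rib is hard against the fingers and the nose is on the stop. I ease the preload, lift, and check.

Run:
```python
from h import *
np.set_printoptions(precision=1,suppress=True)
for x,z in((-8,-16.5),(-10.5,-15)):
    bot.line_to(W(x,-1.5,z),20); s=bot.read_state(); print(F(s),tcp(s))
bot.line_to(W(-12,-1,-6),25); s=bot.read_state(); print(F(s),tcp(s))
bot.line_to(W(-13,-1,40),100)
bot.line_to(W(-140,0,120),200); s=bot.read_state(); print(s["t"],F(s),tcp(s))
A=bot.camera("side")[190:350,160:400,::-1];B=bot.camera("top")[135:295,245:350,::-1]
cv2.imwrite("pics/both5.png",cv2.resize(np.hstack([A,B]),None,fx=2.3,fy=2.3,interpolation=cv2.INTER_CUBIC))
```

```text
[-16.1   3.9  19.7] [-10.6  -1.5 -15.3]
[-3.5  1.2  7.4] [-10.7  -1.4 -14.2]
[ 0.1  0.4 -0.3] [-12.1  -1.1  -6.1]
24.0583 [-0.6 -0.7  0.1] [-139.7    0.1  119.5]
```

View pics/both5.png

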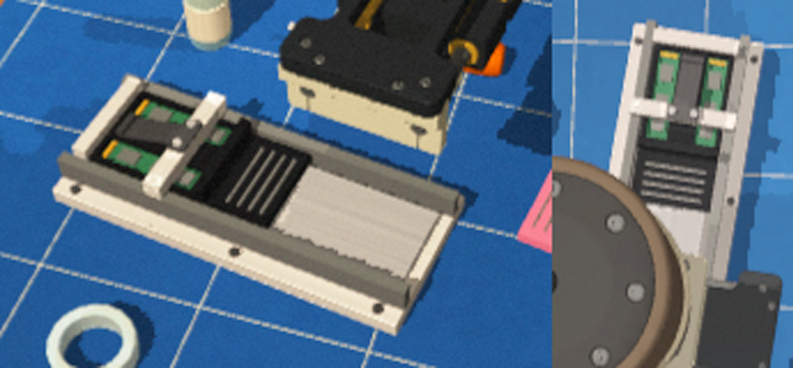

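The carrier sits under the bridge and leaf with its nose at the stop, and the hand is clear. A numeric check on its rear edge, top view (635,202)–(709,212), before handing in.

Run:
```python
from h import *
T=lambda p:(np.array(p,float)-[552,0]+.5)/2.3-.5+[245,135]
P=ray("top",T([(635,202),(709,212)]),26.5); r=(P[:,:2]-org)@ex; print(r)
S=lambda p:(np.array(p,float)+.5)/2.3-.5+[160,190]
P=ray("side",S([(311,157),(271,227)]),26.5); q=(P[:,:2]-org)@ex; print(q)
if abs(r.mean()+43)<4 and abs(q.mean()+43)<5: print(bot.close_job())
```

```text
[-44.50623698 -43.09372624]
[-43.68270092 -46.4906439 ]
the job is handed in; nothing more can be done
None
```

The black carrier is home against the end stop, under the bridge and leaf spring, with the hand clear; the job was handed in at about 24 s, and the hand-in call gave no verdict.

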